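# Find the check-weight case that rattles and show it to the scanner

### The arm

A 6-joint arm with a two-finger parallel gripper is mounted at the origin on the work surface. World frame = base frame: x ahead of the robot, y to its left, z up, the work surface at z = 0. Lengths are in m, angles in rad, forces in N, time in s.
With the tool pointing down it reaches from about 0.3 to 0.875 m from the base axis. Payload 6.4 kg.
Tool frame: the origin (TCP) lies between the finger pads; the fingertips stand manip.tcp_to_tips ahead of it and the grasp point (between the pads) is the TCP (manip.tcp_to_tips is the distance from the TCP to the fingertips, in m); x points along the fingers, y is the direction in which the jaws open and shut, and the axes are right-handed (so a half turn about x gives the same grasp; the last joint's range is limited). The gripper opens to 85 mm and grips with 20 to 120 N. Pads are 22 mm wide; open, the fingers measure 114 mm over their backs; the gripper's body (76 mm by 85 mm) begins 54 mm behind the grasp point. The pads swing forward as they close: fully open they stand 13 mm farther back than shut.
Start: joints at [0.904, 0.181, 1.607, -0, 1.354, -0.206], TCP at [0.256, 0.515, 0.25] pointing down, gripper open.
Joint ranges: [-2.99, 2.99], [-0.89, 2.07], [0.3, 2.58], [-1.14, 4.28], [0, 2.63], [-3.12, 3.12]. Speed limits (rad/s): [2.57, 2.57, 3.01, 3.14, 3.14, 3.14].

### API

Orientations are given as a unit quaternion [w, x, y, z].
In Python, from cell import manip gives the robot as it stands. The module is installed in compiled form; this text tells all that it offers.
- The arm moves only by the shell command python3 -m pendant 'ROWS' [OPENING]. ROWS is a JSON object of lists of equal length, an entry for each row: "translation": the shift along the tool's x, y, z in mm, a list of three; "rotation": the turn, a rotation vector about the tool's x, y, z in degrees, a list of three. A call has 1 to 5 rows; each row shifts and turns the pose as measured when the row begins, along the tool's axes as they then stand; what a row does not reach is not made up. A row lasts 1/10 s, in which the tool goes at most 50 mm and 8.59 degrees, less where a joint would pass 70% of its speed; a pose out of reach is approached as far as the arm can. A call is refused whole if a number of a shift passes 50 or a number of a turn 8.59, either way. A call with a gripper value outside its range is refused whole. OPENING is the closure, from 0 (fully open) to 1 (shut), set as the call begins (- or left out, the last holds). The fingers move at their own pace and stop on an object; the grip force is fixed at half the most. Time passes only in rows, so rows that do not move let the fingers close. It gives the time, the measured TCP pose, the force and the opening at its end, in the units of the state.
- manip.get_state(): the state, without advancing time (a new reading comes with each control period).
- manip.camera(name): name is "scene" or "top" or "wrist"; returns the picture (420x560x3 uint8, red, green, blue); there is no depth.
- manip.calibration(name): a dict with "mtx" (3x3 intrinsics, pixels), "k1" (the pictures are not rectified: a ray, as slopes to the right and down, at radius r is drawn at 1 + k1 r^2 times it, then the intrinsics apply), "extrinsics" (4x4, takes a point from world to camera coordinates). Camera axes: x right, y up, looking along -z (the intrinsics and any distortion apply to the point x, -y, -z); pixel columns grow to the right and rows downward; lengths in m; the calibration is good to about 2 mm. A picture is of the moment at which its call begins: read the wrist's pose just before it. calibration takes no time and is no camera call; for the wrist camera it gives the pose at the moment of the call.
- manip.finish_job(): hands the job in, once; it reports no verdict.
The state is a dict: "t": time; "q": joint angles; "joint_velocities": joint speeds; "joint_efforts": joint torques, N m; "tool_pos": TCP position; "orientation": TCP orientation; "contact_force": force on the tool from outside, world axes, zero at the start; "torque": the same for the moment, N m; "gripper_width": opening from 0.0 (shut) to 1.0 (fully open).
Only numpy, scipy, OpenCV 4.12 (cv2) and the standard library are available. Lean on these libraries where they do the work, as an engineer would, in place of code of your own. Each camera call takes 0.05 s, during which the arm holds its last target. There are 200 camera calls.

### The job

The steel check weight has come out of its foam in one of the three closed weight cases on the grey mat: pick them up one at a time and shake each by rocking it end to end a few times, about 20 degrees each way, never turning one over, until you find the one that rattles. Stand each quiet case upright back on the mat without showing it to the bar-code scanner, and leave everything else on the bench alone. Finish holding the rattling case still and level in the gripper, off the bench, its bar-code label squarely in front of the scanner's window, about a hand's breadth (8 to 10 cm) away.

Things in the scene. Friction and masses are not known exactly. Their poses are not given: they have to be found in the camera images.
- mat: grey silicone mat fixed on the bench, 280 (x) x 480 (y), 3 thick; origin under its centre, z up. The three cases stand on it side by side, about 165 apart in its y. In one of them (any) the 180 g steel weight, a disc 38 across and 20 high, lies loose on the smooth floor: when tipped it slides to the low end (47 off the middle), knocks there and stays; in the others the same weight sits tight in foam at the middle.
- case_1: one of three identical closed weight cases: blue box, white lid, 140 (x) x 55 (y) x 58 tall, walls 4, grey clips standing 3 out of both ends under the lid, plain flat long sides to grip; 0.34 to 0.43 kg with contents. Origin under its centre, x along its length towards the end with the white bar-code label, z up; at the start that end points roughly away from the robot.
- case_1_label (a point): centre of the white bar-code label (46 x 27) on the +x end of case_1: 71 ahead of the case's origin along its x, 19 above its underside; axes as the case's
- case_2: another weight case, like case_1 outside. Which of the three rattles cannot be seen and has nothing to do with the numbers or places.
- case_2_label (a point): centre of the white bar-code label (46 x 27) on the +x end of case_2: 71 ahead of the case's origin along its x, 19 above its underside; axes as the case's
- case_3: another weight case, like case_1 outside. Which of the three rattles cannot be seen and has nothing to do with the numbers or places.
- case_3_label (a point): centre of the white bar-code label (46 x 27) on the +x end of case_3: 71 ahead of the case's origin along its x, 19 above its underside; axes as the case's
- scanner: white bar-code scanner with a pale blue nose, fixed in a hands-free stand on a round grey foot (120 across, centred 55 behind the window); head 66 wide, 48 high, top 210 above the bench; origin on the bench below its window, which looks along -x, level, roughly towards the robot. The body's z is up.
- scanner_window (a point): centre of the scanner's dark red window (52 x 34), 185 above the bench; axes as the scanner's: the window looks along -x
- sharps_bin: bystander, leave alone: yellow round sharps bin with a red lid, 114 across, 148 tall; origin under its middle
- tissues: bystander, leave alone: pale tissue box, 100 x 160 x 70 tall; origin under its middle
- tube_rack: bystander, leave alone: orange rack of capped tubes, 70 x 190, 93 tall over the caps; origin under its middle
- mouse: bystander, leave alone: black computer mouse, 105 x 60 x 28 tall; origin under its middle
- label_roll: bystander, leave alone: white roll of labels standing on its end, 84 across, 50 tall; origin under its middle
- marker: bystander, leave alone: white marker pen with a blue cap, 140 long, 16 wide, lying along its x axis; origin under its middle
Things that resemble listed ones, but are neither listed nor needed, are in the scene too. Leave any green look-alike of the case_3 alone. Leave any black look-alike of the case_1 alone.

How it is judged:
On the way, in this order (a step that is already met when the one before it is completed fails the run):
1. the rattling case, held off the mat, is tipped more than 12 degrees (((distance between weight and case_1 below 0.075 m and angle between case_1's own z axis and vertical above 0.21 rad and height (world z) of case_1 above 0.02 m and contact force between case_1 and the fingers above 0.5 N) or (distance between weight and case_2 below 0.075 m and angle between case_2's own z axis and vertical above 0.21 rad and height (world z) of case_2 above 0.02 m and contact force between case_2 and the fingers above 0.5 N) or (distance between weight and case_3 below 0.075 m and angle between case_3's own z axis and vertical above 0.21 rad and height (world z) of case_3 above 0.02 m and contact force between case_3 and the fingers above 0.5 N))).
2. it comes back to within 7 degrees of level, still held off the mat (((distance between weight and case_1 below 0.075 m and angle between case_1's own z axis and vertical below 0.12 rad and height (world z) of case_1 above 0.02 m and contact force between case_1 and the fingers above 0.5 N) or (distance between weight and case_2 below 0.075 m and angle between case_2's own z axis and vertical below 0.12 rad and height (world z) of case_2 above 0.02 m and contact force between case_2 and the fingers above 0.5 N) or (distance between weight and case_3 below 0.075 m and angle between case_3's own z axis and vertical below 0.12 rad and height (world z) of case_3 above 0.02 m and contact force between case_3 and the fingers above 0.5 N))).
3. it is tipped more than 12 degrees again, either way (((distance between weight and case_1 below 0.075 m and angle between case_1's own z axis and vertical above 0.21 rad and height (world z) of case_1 above 0.02 m and contact force between case_1 and the fingers above 0.5 N) or (distance between weight and case_2 below 0.075 m and angle between case_2's own z axis and vertical above 0.21 rad and height (world z) of case_2 above 0.02 m and contact force between case_2 and the fingers above 0.5 N) or (distance between weight and case_3 below 0.075 m and angle between case_3's own z axis and vertical above 0.21 rad and height (world z) of case_3 above 0.02 m and contact force between case_3 and the fingers above 0.5 N))).
At the end, for the whole second after the job is handed in: Rattling case held over 9 cm up, still, within 15 deg of level; label 4 to 14 cm before the scanner window, within 3 cm of its axis sideways and in height, facing it within 15 deg, not touching the scanner; both quiet cases upright, still and let go on the mat ((((distance between weight and case_1 below 0.075 m and x of case_1_label in the frame of scanner_window between -0.14 and -0.04 m and y of case_1_label in the frame of scanner_window between -0.03 and 0.03 m and z of case_1_label in the frame of scanner_window between -0.03 and 0.03 m and angle between the x axis of case_1 and the x axis of scanner, either way round below 0.26 rad and angle between case_1's own z axis and vertical below 0.26 rad and linear speed of case_1 below 0.03 m/s and angular speed of case_1 below 0.25 rad/s and contact force between case_1 and the fingers above 1 N and height (world z) of case_1 above 0.09 m and contact force between case_1 and scanner below 0.1 N) and (x of case_2 in the frame of mat between -0.14 and 0.14 m and y of case_2 in the frame of mat between -0.24 and 0.24 m and angle between case_2's own z axis and vertical below 0.08 rad and height (world z) of case_2 below 0.01 m and linear speed of case_2 below 0.02 m/s and contact force between case_2 and the fingers below 0.1 N) and (x of case_3 in the frame of mat between -0.14 and 0.14 m and y of case_3 in the frame of mat between -0.24 and 0.24 m and angle between case_3's own z axis and vertical below 0.08 rad and height (world z) of case_3 below 0.01 m and linear speed of case_3 below 0.02 m/s and contact force between case_3 and the fingers below 0.1 N)) or ((distance between weight and case_2 below 0.075 m and x of case_2_label in the frame of scanner_window between -0.14 and -0.04 m and y of case_2_label in the frame of scanner_window between -0.03 and 0.03 m and z of case_2_label in the frame of scanner_window between -0.03 and 0.03 m and angle between the x axis of case_2 and the x axis of scanner, either way round below 0.26 rad and angle between case_2's own z axis and vertical below 0.26 rad and linear speed of case_2 below 0.03 m/s and angular speed of case_2 below 0.25 rad/s and contact force between case_2 and the fingers above 1 N and height (world z) of case_2 above 0.09 m and contact force between case_2 and scanner below 0.1 N) and (x of case_1 in the frame of mat between -0.14 and 0.14 m and y of case_1 in the frame of mat between -0.24 and 0.24 m and angle between case_1's own z axis and vertical below 0.08 rad and height (world z) of case_1 below 0.01 m and linear speed of case_1 below 0.02 m/s and contact force between case_1 and the fingers below 0.1 N) and (x of case_3 in the frame of mat between -0.14 and 0.14 m and y of case_3 in the frame of mat between -0.24 and 0.24 m and angle between case_3's own z axis and vertical below 0.08 rad and height (world z) of case_3 below 0.01 m and linear speed of case_3 below 0.02 m/s and contact force between case_3 and the fingers below 0.1 N)) or ((distance between weight and case_3 below 0.075 m and x of case_3_label in the frame of scanner_window between -0.14 and -0.04 m and y of case_3_label in the frame of scanner_window between -0.03 and 0.03 m and z of case_3_label in the frame of scanner_window between -0.03 and 0.03 m and angle between the x axis of case_3 and the x axis of scanner, either way round below 0.26 rad and angle between case_3's own z axis and vertical below 0.26 rad and linear speed of case_3 below 0.03 m/s and angular speed of case_3 below 0.25 rad/s and contact force between case_3 and the fingers above 1 N and height (world z) of case_3 above 0.09 m and contact force between case_3 and scanner below 0.1 N) and (x of case_1 in the frame of mat between -0.14 and 0.14 m and y of case_1 in the frame of mat between -0.24 and 0.24 m and angle between case_1's own z axis and vertical below 0.08 rad and height (world z) of case_1 below 0.01 m and linear speed of case_1 below 0.02 m/s and contact force between case_1 and the fingers below 0.1 N) and (x of case_2 in the frame of mat between -0.14 and 0.14 m and y of case_2 in the frame of mat between -0.24 and 0.24 m and angle between case_2's own z axis and vertical below 0.08 rad and height (world z) of case_2 below 0.01 m and linear speed of case_2 below 0.02 m/s and contact force between case_2 and the fingers below 0.1 N)))); the arm keeps its last pose, push and grip.
It fails at once if a bystander is knocked or moved more than 3 cm (distance of any of sharps_bin, tissues, tube_rack, mouse, label_roll, marker from where it was at the start of the episode above 0.03 m or angle between any of sharps_bin, tissues, tube_rack, label_roll's own z axis and vertical above 0.5 rad).
It fails at once if a case is turned over (angle between any of case_1, case_2, case_3's own z axis and vertical above 1.2 rad).
It fails at once if a case that does not rattle is shown to the scanner ((not (distance between weight and case_1 below 0.075 m) and x of case_1_label in the frame of scanner_window between -0.12 and -0.04 m and y of case_1_label in the frame of scanner_window between -0.02 and 0.02 m and z of case_1_label in the frame of scanner_window between -0.02 and 0.02 m and angle between the x axis of case_1 and the x axis of scanner, either way round below 0.2 rad) or (not (distance between weight and case_2 below 0.075 m) and x of case_2_label in the frame of scanner_window between -0.12 and -0.04 m and y of case_2_label in the frame of scanner_window between -0.02 and 0.02 m and z of case_2_label in the frame of scanner_window between -0.02 and 0.02 m and angle between the x axis of case_2 and the x axis of scanner, either way round below 0.2 rad) or (not (distance between weight and case_3 below 0.075 m) and x of case_3_label in the frame of scanner_window between -0.12 and -0.04 m and y of case_3_label in the frame of scanner_window between -0.02 and 0.02 m and z of case_3_label in the frame of scanner_window between -0.02 and 0.02 m and angle between the x axis of case_3 and the x axis of scanner, either way round below 0.2 rad)).
It also fails if it takes over 72 s, if anything falls off the work surface, if the arm or the gripper's body presses on something with over 40 N, if the wrist force passes 120 N, or if a joint passes its speed limit or range.

## Working session

There is one attempt and no reset: what is moved stays moved. The work goes in short steps, Python scripts to look and compute and a shell command to move; the robot and the scene stay as the last step left them, time stands still between calls to the robot, and variables do not carry over. Pictures are saved under pics/ and viewed, about 8 in all and at most 12, crops included, and the job is handed in when it is done.

```bash
mkdir -p pics; cat > h.py <<'E'
import numpy as np, cv2
from cell import manip
from scipy.spatial.transform import Rotation as R
def shot(n,f):
    c=manip.calibration(n); im=manip.camera(n); cv2.imwrite('pics/'+f,im[:,:,::-1]); np.savez('pics/'+f+'.npz',im=im,**{k:np.array(v) for k,v in c.items()}); return im,c
def load(f): return dict(np.load('pics/'+f+'.npz'))
def ray(c,u,v):
    K=np.array(c['mtx']);d=np.array([(u-K[0,2])/K[0,0],(v-K[1,2])/K[1,1]])
    p=d.copy()
    for _ in range(20): p=d/(1+float(c['k1'])*(p@p))
    E=np.array(c['extrinsics']);r=E[:3,:3].T@np.array([p[0],-p[1],-1]);o=-E[:3,:3].T@E[:3,3]
    return o,r
def onz(c,u,v,z):
    o,r=ray(c,u,v);return o+r*(z-o[2])/r[2]
def proj(c,P):
    E=np.array(c['extrinsics']);q=E[:3,:3]@np.array(P)+E[:3,3];p=np.array([q[0],-q[1]])/-q[2];p=p*(1+float(c['k1'])*(p@p));K=np.array(c['mtx']);return K[0,0]*p[0]+K[0,2],K[1,1]*p[1]+K[1,2]
def tri(a,b):
    (o1,r1),(o2,r2)=a,b;A=np.c_[r1,-r2];s=np.linalg.lstsq(A,o2-o1,rcond=None)[0];p,q=o1+r1*s[0],o2+r2*s[1];return (p+q)/2,np.linalg.norm(p-q)
def pose():
    s=manip.get_state();q=s['orientation'];return np.array(s['tool_pos']),R.from_quat([q[1],q[2],q[3],q[0]])
E
python3 - <<'E'
from h import *
a,c1=shot('scene','s0.png');b,c2=shot('top','t0.png')
cv2.imwrite('pics/both.png',cv2.resize(np.hstack([a,b])[:,:,::-1],(1120,420)))
for c in(c1,c2): print(np.array(c['mtx']).round(1).tolist(),c['k1'],ray(c,280,210))
p,r=pose();print(p,r.as_matrix().round(3).tolist(),manip.tcp_to_tips, manip.get_state())
E
```

```text
[[436.1, 0.0, 287.4], [0.0, 436.1, 206.5], [0.0, 0.0, 1.0]] -0.07315233920957569 (array([ 1.3995357 , -0.18783864,  0.86709591]), array([-0.74261119,  0.14547426, -0.65400362]))
[[381.7, 0.0, 281.7], [0.0, 381.7, 213.7], [0.0, 0.0, 1.0]] 0.028962857683859335 (array([ 0.3265189 , -0.00997584,  1.09744392]), array([ 0.19966648,  0.02532958, -0.97959455]))
[0.25536994 0.51464733 0.24946146] [[-0.001, 0.445, 0.896], [-0.001, 0.896, -0.445], [-1.0, -0.002, -0.0]] 0.019 {'t': 0.1, 'q': array([ 9.03672837e-01,  1.81474147e-01,  1.60792581e+00,  2.48516097e-05,
        1.35381175e+00, -2.06283275e-01]), 'joint_velocities': array([-0.00170169, -0.00204754, -0.00109358,  0.00015962, -0.00064906,
       -0.00118401]), 'joint_efforts': array([-6.52787803e-04, -4.45876694e+01, -3.52239811e+01, -3.52139359e-04,
        4.12109366e-03,  4.05761602e-05]), 'tool_pos': array([0.25536994, 0.51464733, 0.24946146]), 'orientation': array([ 0.68816778,  0.1609804 ,  0.68866755, -0.16201054]), 'contact_force': array([-0.97885576, -0.2409725 , -0.3339615 ]), 'torque': array([ 0.00093319, -0.08504461, -0.02622497]), 'gripper_width': 0.9983730316629805}
```

View pics/s0.png

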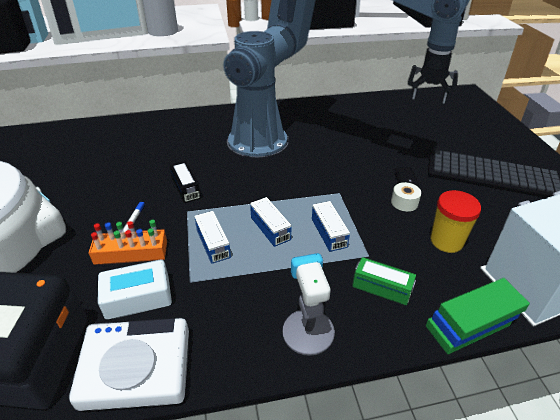

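View pics/t0.png

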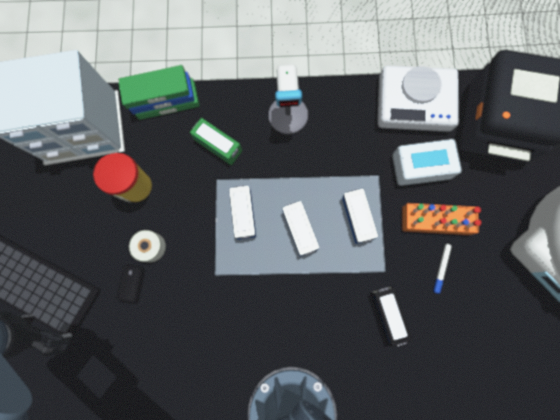

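The scene view shows three blue and white cases on the mat, with lids near (212,232), (270,220) and (330,224). In the top view they are at (360,216), (300,229) and (242,212). The scanner nose is at (289,95) in the top view, and the black and green look-alikes are off the mat. Next I'll measure them.

```bash
python3 - <<'E'
from h import *
def lids(f,box):
    d=load(f);im=d['im'].astype(int);u0,v0,u1,v1=box
    m=((im.min(2)>165)&(im.max(2)-im.min(2)<45)).astype(np.uint8);z=np.zeros_like(m);z[v0:v1,u0:u1]=m[v0:v1,u0:u1]
    out=[]
    for c in cv2.findContours(z,cv2.RETR_EXTERNAL,cv2.CHAIN_APPROX_NONE)[0]:
        if cv2.contourArea(c)>200:
            h=cv2.convexHull(c);M=cv2.moments(h)
            ap=cv2.approxPolyN(h,4).reshape(-1,2) 
            out.append(((M['m10']/M['m00'],M['m01']/M['m00']),cv2.contourArea(c),ap))
    return d,out
dt,T=lids('t0.png',(215,178,385,275)); ds,S=lids('s0.png',(188,195,365,280))
T.sort(key=lambda a:a[0][0]);S.sort(key=lambda a:-a[0][0])
print(len(T),len(S))
for a,b in zip(T,S):
    P,e=tri(ray(dt,*a[0]),ray(ds,*b[0]));print('ctr',P.round(4),'gap',e.round(4),a[1],b[1])
    for d,x in((dt,a),(ds,b)):
        q=np.array([onz(d,u,v,.061)[:2] for u,v in x[2]]);
        e=np.roll(q,-1,0)-q;L=np.linalg.norm(e,axis=1);k=L.argmax();
        e1,e2=e[k],e[(k+2)%4];ax=e1/L[k]-e2/np.linalg.norm(e2);ax*=np.sign(ax[0])
        print('  c',onz(d,*x[0],.061).round(4),'yaw',np.degrees(np.arctan2(ax[1],ax[0])).round(1),'L',(L*1000).round())
# scanner nose
def mask(d,f):
    im=d['im'];h=cv2.cvtColor(im,cv2.COLOR_RGB2HSV);return f(h)
for d,n in((dt,'t'),(ds,'s')):
    h=cv2.cvtColor(d['im'],cv2.COLOR_RGB2HSV)
    m=((h[...,0]>85)&(h[...,0]<108)&(h[...,1]>90)&(h[...,2]>120)).astype(np.uint8)
    nn,_,st,ce=cv2.connectedComponentsWithStats(m)
    for i in range(1,nn):
        if st[i,4]>60: print(n,st[i],ce[i].round(1))
    if n=='t':
        for uv in((275,92),(303,92),(289,97)): print(onz(d,*uv,.21).round(3))
    g=(slice(80,115),slice(265,315)) if n=='t' else (slice(250,310),slice(280,340))
    cv2.imwrite(f'pics/crop_{n}.png',cv2.resize(d['im'][g][:,:,::-1],None,fx=8,fy=8,interpolation=cv2.INTER_CUBIC))
for n,uv in dict(bin=(117,172),rack=(442,205),roll=(146,246),tissue_dev=(430,160),blackcase=(392,315),green=(215,140)).items(): print(n,onz(dt,*uv,.06).round(3))
for uv in((217,180),(380,178),(384,270),(217,273)): print('mat',onz(dt,*uv,.003).round(3))
E
```

```text
3 4
ctr [0.54   0.1253 0.0515] gap 0.0007 993.0 637.0
  c [0.5382 0.1244 0.061 ] yaw 6.3 L [ 58. 143.  60. 146.]
  c [0.55   0.1213 0.061 ] yaw 5.7 L [ 56. 146.  56. 145.]
ctr [ 0.5362  0.0147 -0.1432] gap 0.1219 1025.0 366.5
  c [ 0.4875 -0.0383  0.061 ] yaw 19.4 L [ 57. 143.  59. 143.]
  c [0.7234 0.0207 0.061 ] yaw 84.5 L [62. 44. 64. 56.]
ctr [ 0.5269 -0.1201  0.1153] gap 0.153 1033.5 619.0
  c [ 0.5179 -0.2051  0.061 ] yaw 13.4 L [ 59. 144.  57. 143.]
  c [ 0.4982 -0.039   0.061 ] yaw 18.4 L [ 60. 138.  58. 148.]
t [275  89  27  11 228] [288.3  94.7]
t [412 150  37  18 497] [429.7 158.4]
[0.811 0.018 0.21 ]
[ 0.808 -0.052  0.21 ]
[ 0.796 -0.017  0.21 ]
s [ 18   0  25  43 357] [31.1 20. ]
s [  73    0   67   31 1723] [105.7  13.6]
s [235  26  50  32 338] [266.   38.8]
s [228 133  22  21 135] [237.6 144.1]
s [251 133  36  21 178] [269.3 146.6]
s [291 253  32  26 353] [304.3 261.3]
s [110 268  44  23 617] [130.9 279.2]
bin [0.663 0.478 0.06 ]
rack [ 0.538 -0.427  0.06 ]
roll [0.449 0.386 0.06 ]
tissue_dev [ 0.668 -0.407  0.06 ]
blackcase [ 0.25  -0.268  0.06 ]
green [0.75  0.199 0.06 ]
mat [0.647 0.204 0.003]
mat [ 0.637 -0.279  0.003]
mat [ 0.368 -0.27   0.003]
mat [0.372 0.202 0.003]
```

View pics/crop_t.png

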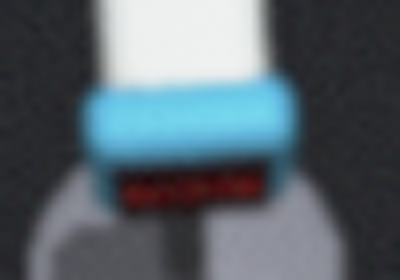

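```bash
cat >> h.py <<'E'
def to(x,y,z,yaw):
    "remaining shift (tool axes, mm) and turn (deg) to a tool-down pose with tool z at yaw"
    p,r=pose();cy,sy=np.cos(np.radians(yaw)),np.sin(np.radians(yaw))
    T=R.from_matrix(np.array([[0,-sy,cy],[0,cy,sy],[-1,0,0]]))
    print('at',p.round(4),'shift',(r.inv().apply(np.array([x,y,z])-p)*1000).round(1),'turn',np.degrees((r.inv()*T).as_rotvec()).round(1),'shift after turn',(T.inv().apply(np.array([x,y,z])-p)*1000).round(1))
def ft(n=''):
    s=manip.get_state();p,r=pose();print(n,'t',round(s['t'],2),'F',np.array(s['contact_force']).round(2),'Ttool',r.inv().apply(s['torque']).round(3),'Tw',np.array(s['torque']).round(3),'w',round(s['gripper_width'],3),'zax',r.as_matrix()[:,2].round(3))
E
python3 -m pendant '{"translation":[[0,-22.2,43.3],[0,-22.2,43.3],[0,-22.2,43.3],[0,-22.2,43.3],[0,-22.2,43.3]],"rotation":[[0,0,0],[0,0,0],[0,0,0],[0,0,0],[0,0,0]]}' 0
python3 -m pendant '{"translation":[[0,-22.2,43.3],[0,-22.2,43.3],[0,-22.2,43.3],[0,-22.2,43.3],[0,-22.2,43.3]],"rotation":[[0,0,0],[0,0,0],[0,0,0],[0,0,0],[0,0,0]]}'
python3 -m pendant '{"translation":[[0,0,0],[0,0,0],[0,0,0],[0,0,0],[0,0,0]],"rotation":[[-8,0,0],[-8,0,0],[-8,0,0],[-8,0,0],[0,0,0]]}'
python3 - <<'E'
from h import *
to(.544,.1235,.25,6);ft()
im,c=shot('wrist','w1.png');print(ray(c,280,210))
d=load('t0.png');print('win',onz(d,289.2,103.7,.185),onz(d,280,104,.185),onz(d,298,103,.185))
E
```

```text
t: 0.6
tool_pos: [0.3995, 0.3174, 0.247]
orientation: [0.688, 0.156, 0.691, -0.158]
contact_force: [0.4, 0.3, 0.2]
gripper_width: 0.998
t: 1.1
tool_pos: [0.5484, 0.1162, 0.2454]
orientation: [0.687, 0.156, 0.691, -0.158]
contact_force: [1.0, -0.2, 0.9]
gripper_width: 0.998
t: 1.6
tool_pos: [0.5513, 0.1077, 0.2423]
orientation: [0.702, -0.043, 0.709, 0.041]
contact_force: [-0.3, 0.7, -0.3]
gripper_width: 0.999
at [0.5513 0.1077 0.2423] shift [-7.7 16.6 -5.4] turn [ 0.8 -0.6  0.1] shift after turn [-7.7 16.5 -5.6]
 t 1.6 F [-0.31  0.7  -0.28] Ttool [ 0.001  0.009 -0.008] Tw [-0.009  0.008 -0.001] w 0.999 zax [ 0.993  0.119 -0.01 ]
(array([0.47928182, 0.09936203, 0.36612467]), array([ 0.27831989,  0.01533196, -0.960482  ]))
win [ 0.79048217 -0.01695548  0.185     ] [0.79058292 0.00671085 0.185     ] [ 0.79151492 -0.03960445  0.185     ]
```

View pics/w1.png

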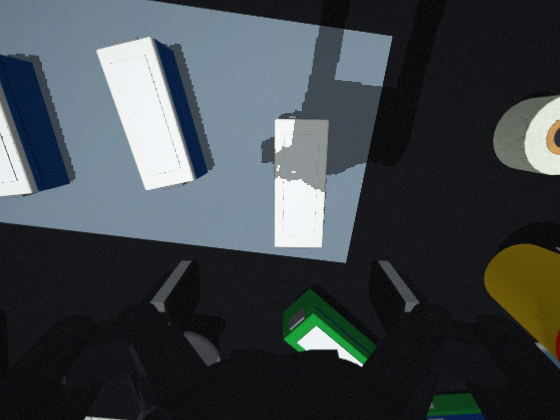

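The lid corners are at about (276,120), (328,121), (322,247) and (276,247). The case to the left has corners (97,49), (151,38), (194,182) and (146,189).

```bash
python3 - <<'E'
from h import *
d=load('w1.png')
for q in ([(276,120),(328,121),(322,247),(276,247)],[(97,49),(151,38),(194,182),(146,189)]):
    P=np.array([onz(d,*x,.061)[:2] for x in q]);e=(P[3]-P[0]+P[2]-P[1]);print(P.round(3).tolist(),P.mean(0).round(4),np.degrees(np.arctan2(e[1],e[0])),[np.linalg.norm(P[i]-P[i-1]).round(3) for i in range(4)])
# height from two views: lid far corners wrist vs top
t=load('t0.png')
for w,u in(((322,247),None),):
    pass
P,e=tri(ray(d,*np.mean([(276,120),(328,121),(322,247),(276,247)],0)),ray(t,242,211.5));print('lid tri',P,e)
to(.5405,.1240,.25,6)
E
```

```text
[[0.475, 0.089], [0.469, 0.141], [0.605, 0.157], [0.612, 0.105]] [0.5403 0.1231] 6.424568922719942 [np.float64(0.138), np.float64(0.052), np.float64(0.137), np.float64(0.052)]
[[0.431, -0.085], [0.416, -0.035], [0.548, 0.01], [0.562, -0.041]] [ 0.4893 -0.038 ] 18.61369909688116 [np.float64(0.138), np.float64(0.053), np.float64(0.139), np.float64(0.053)]
lid tri [0.53626619 0.12242226 0.06185434] 0.0007327373656853581
at [0.5512 0.1077 0.2423] shift [-7.7 17.4 -8.8] turn [ 0.6 -0.6  0.1] shift after turn [-7.7 17.3 -8.9]
```

```bash

python3 -m pendant '{"translation":[[0,17,-10],[40,0,0],[40,0,0],[30,0,0],[0,0,0]],"rotation":[[0.6,-0.6,0],[0,0,0],[0,0,0],[0,0,0],[0,0,0]]}'
python3 -c "
from h import *
to(.5405,.1235,.035,6.4);ft()"
```

```text
t: 2.15
tool_pos: [0.54, 0.1246, 0.1308]
orientation: [0.708, -0.031, 0.705, 0.03]
contact_force: [-1.2, 0.2, -0.2]
gripper_width: 1.002
at [0.54   0.1246 0.1308] shift [95.8 -1.  -0.1] turn [-1.5  0.3  0.1] shift after turn [95.8 -1.1  0.3]
 t 2.15 F [-1.2   0.19 -0.24] Ttool [-0.013  0.018  0.003] Tw [0.002 0.019 0.013] w 1.002 zax [0.996 0.085 0.005]
```

```bash

python3 -m pendant '{"translation":[[35,-1,0],[30,0,0],[20,0,0],[10,0,0],[0,0,0]],"rotation":[[-1.5,0,0],[0,0,0],[0,0,0],[0,0,0],[0,0,0]]}'
python3 -m pendant '{"translation":[[0,0,0],[0,0,0],[0,0,0],[0,0,0],[0,0,0]],"rotation":[[0,0,0],[0,0,0],[0,0,0],[0,0,0],[0,0,0]]}' 1
python3 -c "
from h import *
to(.5405,.1235,.035,6.4);ft()"
```

```text
t: 2.65
tool_pos: [0.5458, 0.1242, 0.0398]
orientation: [0.711, -0.036, 0.702, 0.035]
contact_force: [0.6, -0.3, 0.2]
gripper_width: 1.002
t: 3.15
tool_pos: [0.549, 0.1244, 0.0451]
orientation: [0.713, -0.036, 0.699, 0.034]
contact_force: [-0.2, -0.3, -4.0]
gripper_width: 0.636
at [0.549  0.1244 0.0451] shift [ 9.9  0.  -8.8] turn [-0.7  1.2  0.2] shift after turn [10.1  0.1 -8.6]
 t 3.15 F [-0.16 -0.26 -3.97] Ttool [ 0.11   0.041 -0.028] Tw [-0.03   0.038 -0.111] w 0.636 zax [0.995 0.099 0.02 ]
```

```bash

python3 -m pendant '{"translation":[[-20,0,0],[-30,0,0],[-40,0,0],[-30,0,0],[0,0,0]],"rotation":[[0,0,0],[0,0,0],[0,0,0],[0,0,0],[0,0,0]]}'
python3 -m pendant '{"translation":[[0,0,0],[0,0,0],[0,0,0]],"rotation":[[0,1,0],[0,0,0],[0,0,0]]}'
python3 -c "
from h import *
ft('level0')"
python3 -m pendant '{"translation":[[0,0,0],[0,0,0],[0,0,0],[0,0,0],[0,0,0]],"rotation":[[0,7,0],[0,7,0],[0,7,0],[0,0,0],[0,0,0]]}'
python3 -c "
from h import *
ft('tilt+')"
python3 -m pendant '{"translation":[[0,0,0],[0,0,0],[0,0,0],[0,0,0],[0,0,0]],"rotation":[[0,-7,0],[0,-7,0],[0,-7,0],[0,0,0],[0,0,0]]}'
python3 -c "
from h import *
ft('level+')"
python3 -m pendant '{"translation":[[0,0,0],[0,0,0],[0,0,0],[0,0,0],[0,0,0]],"rotation":[[0,-7,0],[0,-7,0],[0,-7,0],[0,0,0],[0,0,0]]}'
python3 -c "
from h import *
ft('tilt-')"
python3 -m pendant '{"translation":[[0,0,0],[0,0,0],[0,0,0],[0,0,0],[0,0,0]],"rotation":[[0,7,0],[0,7,0],[0,7,0],[0,0,0],[0,0,0]]}'
python3 -c "
from h import *
ft('level-'); to(.5405,.1235,.035,6.4)"
```

```text
t: 3.65
tool_pos: [0.5436, 0.1246, 0.1662]
orientation: [0.711, -0.035, 0.702, 0.034]
contact_force: [1.6, 0.4, -3.9]
gripper_width: 0.633
t: 3.95
tool_pos: [0.5416, 0.1245, 0.1624]
orientation: [0.702, -0.036, 0.71, 0.034]
contact_force: [-0.2, -0.4, -4.2]
gripper_width: 0.637
level0 t 3.95 F [-0.17 -0.39 -4.21] Ttool [ 0.031 -0.04  -0.026] Tw [-0.022 -0.042 -0.031] w 0.637 zax [ 0.995  0.099 -0.011]
t: 4.45
tool_pos: [0.536, 0.1244, 0.1522]
orientation: [0.55, -0.041, 0.833, 0.027]
contact_force: [0.2, -0.3, -2.5]
gripper_width: 0.636
tilt+ t 4.45 F [ 0.21 -0.34 -2.55] Ttool [-0.026 -0.493 -0.052] Tw [ 0.011 -0.494  0.044] w 0.636 zax [ 0.915  0.09  -0.393]
t: 4.95
tool_pos: [0.531, 0.1244, 0.1477]
orientation: [0.697, -0.035, 0.715, 0.034]
contact_force: [0.1, -0.5, -3.6]
gripper_width: 0.636
level+ t 4.95 F [ 0.13 -0.51 -3.58] Ttool [ 0.058 -0.012 -0.087] Tw [-0.086 -0.021 -0.055] w 0.636 zax [ 0.995  0.098 -0.026]
t: 5.45
tool_pos: [0.5334, 0.124, 0.1493]
orientation: [0.817, -0.028, 0.575, 0.04]
contact_force: [0.9, 0.1, -3.3]
gripper_width: 0.634
tilt- t 5.45 F [ 0.94  0.1  -3.31] Ttool [-0.039  0.289 -0.071] Tw [-0.108  0.28   0.012] w 0.634 zax [0.937 0.092 0.337]
t: 5.95
tool_pos: [0.5381, 0.1233, 0.1511]
orientation: [0.69, -0.035, 0.722, 0.032]
contact_force: [-0.2, -0.1, -3.2]
gripper_width: 0.635
level- t 5.95 F [-0.19 -0.09 -3.17] Ttool [-0.05  -0.061  0.001] Tw [ 0.009 -0.06   0.05 ] w 0.635 zax [ 0.994  0.096 -0.045]
at [0.5381 0.1233 0.1511] shift [115.9   0.2   7.6] turn [-0.9 -2.6  0.1] shift after turn [ 1.161e+02 -1.000e-01  2.400e+00]
```

```bash
cat >> h.py <<'E'
def avg(n='',k=10):
    T=[];F=[];Q=[];Z=[]
    for i in range(k):
        manip.camera('top');s=manip.get_state();p,r=pose();T.append(r.inv().apply(s['torque']));F.append(s['contact_force']);Q.append(s['joint_efforts']);Z.append(r.as_matrix()[2,2])
    T=np.array(T);print(n,'Ty %.4f +- %.4f'%(T[:,1].mean(),T[:,1].std()/k**.5),'F',np.mean(F,0).round(2),'zz %.4f'%np.mean(Z),'t',round(s['t'],2))
E
python3 -c "
from h import *
avg('level-')"
python3 -m pendant '{"translation":[[0,0,0],[0,0,0],[0,0,0],[0,0,0],[0,0,0]],"rotation":[[0,7,0],[0,7,0],[0,5,0],[0,0,0],[0,0,0]]}'
python3 -m pendant '{"translation":[[0,0,0],[0,0,0],[0,0,0],[0,0,0],[0,0,0]],"rotation":[[0,-7,0],[0,-7,0],[0,-7,0],[0,0,0],[0,0,0]]}'
python3 -c "
from h import *
avg('level+'); to(.5405,.1235,.035,6.4)"
```

```text
level- Ty -0.0771 +- 0.0096 F [ 0.19 -0.07 -3.57] zz -0.0449 t 6.45
t: 6.95
tool_pos: [0.5352, 0.1235, 0.1517]
orientation: [0.558, -0.04, 0.828, 0.026]
contact_force: [-1.4, -1.0, -3.6]
gripper_width: 0.638
t: 7.45
tool_pos: [0.532, 0.1235, 0.1501]
orientation: [0.705, -0.035, 0.708, 0.033]
contact_force: [0.5, 0.1, -4.2]
gripper_width: 0.638
level+ Ty -0.0263 +- 0.0072 F [-0.1  -0.08 -3.76] zz -0.0047 t 7.95
at [0.5326 0.1235 0.1488] shift [113.7  -0.6   8.4] turn [-0.9 -0.3  0.1] shift after turn [113.8  -0.9   7.8]
```

Once the tilt difference is taken out, the moment shift is about 0 (a rattle would give 0.17 Nm). Case A is quiet, so I'm setting it back down.

```bash

python3 -m pendant '{"translation":[[30,0,0],[30,0,0],[20,0,0],[8,0,0],[5,0,0]],"rotation":[[0,0,0],[0,0,0],[0,0,0],[0,0,0],[0,0,0]]}'
python3 -c "
from h import *
to(.5405,.1235,.046,6.4);ft()"
```

```text
t: 8.45
tool_pos: [0.5354, 0.1234, 0.0548]
orientation: [0.706, -0.035, 0.706, 0.033]
contact_force: [-0.7, 0.7, -3.4]
gripper_width: 0.637
at [0.5354 0.1234 0.0548] shift [ 8.8 -0.3  5.1] turn [-0.9 -0.   0.1] shift after turn [ 8.8 -0.4  5.1]
 t 8.45 F [-0.75  0.67 -3.37] Ttool [-0.009 -0.004 -0.002] Tw [-0.002 -0.004  0.009] w 0.637 zax [ 0.995  0.096 -0.   ]
```

```bash

python3 -m pendant '{"translation":[[6,0,0],[4,0,0]],"rotation":[[0,0,0],[0,0,0]]}'
python3 -c "
from h import *
to(.5405,.1235,.046,6.4);avg('',3)"
```

```text
t: 8.65
tool_pos: [0.5363, 0.1234, 0.0452]
orientation: [0.707, -0.035, 0.706, 0.033]
contact_force: [0.3, 0.0, -3.6]
gripper_width: 0.635
at [0.5363 0.1234 0.0452] shift [-0.8 -0.3  4.2] turn [-0.9  0.1  0.1] shift after turn [-0.8 -0.4  4.2]
 Ty -0.0024 +- 0.0109 F [ 0.12 -0.28 -3.86] zz 0.0009 t 8.8
```

```bash

python3 -m pendant '{"translation":[[3,0,0],[3,0,0]],"rotation":[[0,0,0],[0,0,0]]}'
python3 -c "
from h import *
to(.5405,.1235,.046,6.4);avg('',3)"
```

```text
t: 9.0
tool_pos: [0.5364, 0.1234, 0.0433]
orientation: [0.706, -0.035, 0.706, 0.033]
contact_force: [-22.7, -2.9, 40.0]
gripper_width: 0.633
at [0.5364 0.1234 0.0433] shift [-2.7 -0.3  4. ] turn [-0.8  0.   0.2] shift after turn [-2.7 -0.4  4. ]
 Ty 1.5389 +- 0.0524 F [-15.05  -2.3   21.66] zz 0.0010 t 9.15
```

```bash

python3 -m pendant '{"translation":[[0,0,0],[0,0,0],[0,0,0],[0,0,0],[0,0,0]],"rotation":[[0,0,0],[0,0,0],[0,0,0],[0,0,0],[0,0,0]]}' 0
python3 -m pendant '{"translation":[[-30,0,0],[-40,0,0],[-40,0,0],[-30,0,0],[0,0,0]],"rotation":[[0,0,0],[0,0,0],[0,0,0],[0,0,0],[0,0,0]]}'
python3 -c "
from h import *
to(.489,-.038,.035,18.7);ft()"
```

```text
t: 9.65
tool_pos: [0.5401, 0.1235, 0.0474]
orientation: [0.71, -0.035, 0.703, 0.033]
contact_force: [-0.2, 0.5, -0.0]
gripper_width: 0.997
t: 10.15
tool_pos: [0.5373, 0.1237, 0.1896]
orientation: [0.708, -0.035, 0.705, 0.033]
contact_force: [1.3, -0.1, -0.7]
gripper_width: 0.997
at [0.5373 0.1237 0.1896] shift [ 154.8 -155.8  -64.3] turn [-13.1   0.2   0.2] shift after turn [ 154.6 -137.7  -97.6]
 t 10.15 F [ 1.25 -0.09 -0.74] Ttool [-0.006  0.006  0.032] Tw [0.031 0.009 0.006] w 0.997 zax [0.995 0.097 0.003]
```

```bash

python3 -m pendant '{"translation":[[0,-39,-16],[0,-39,-16],[0,-39,-16],[0,-39,-16],[0,0,0]],"rotation":[[0,0,0],[0,0,0],[0,0,0],[0,0,0],[0,0,0]]}'
python3 -m pendant '{"translation":[[0,0,0],[0,0,0],[20,0,0],[0,0,0]],"rotation":[[-6.5,0,0],[-6.5,0,0],[0,0,0],[0,0,0]]}'
python3 -c "
from h import *
to(.489,-.038,.035,18.7);shot('wrist','w2.png')"
```

```text
t: 10.65
tool_pos: [0.4873, -0.0414, 0.1878]
orientation: [0.708, -0.037, 0.705, 0.035]
contact_force: [-0.3, -0.4, -0.0]
gripper_width: 1.001
t: 11.05
tool_pos: [0.4858, -0.0416, 0.1643]
orientation: [0.698, -0.117, 0.697, 0.117]
contact_force: [-0.0, 0.7, -0.5]
gripper_width: 0.998
at [ 0.4858 -0.0416  0.1643] shift [129.3   2.4   4.1] turn [0.4 0.  0. ] shift after turn [129.3   2.4   4.2]
```

View pics/w2.png

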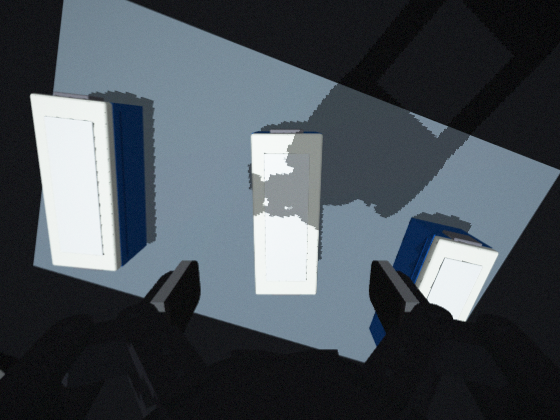

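Case A stands upright again at right. B has corners (252,133), (321,133), (317,294) and (256,294). C has corners (32,94), (112,103), (120,269) and (53,264).

```bash
python3 - <<'E'
from h import *
d=load('w2.png')
for q in ([(252,133),(321,133),(317,294),(256,294)],[(32,94),(112,103),(120,269),(53,264)]):
    P=np.array([onz(d,*x,.061)[:2] for x in q]);e=(P[3]-P[0]+P[2]-P[1]);print(P.mean(0).round(4),np.degrees(np.arctan2(e[1],e[0])),[np.linalg.norm(P[i]-P[i-1]).round(3) for i in range(4)])
E
python3 -m pendant '{"translation":[[0,2,1],[40,0,0],[40,0,0],[20,0,0]],"rotation":[[0,0,0],[0,0,0],[0,0,0],[0,0,0]]}'
python3 -c "
from h import *
to(.489,-.038,.035,18.7)"
```

```text
[ 0.4884 -0.0391] 19.253564596103086 [np.float64(0.139), np.float64(0.052), np.float64(0.139), np.float64(0.055)]
[ 0.5182 -0.2034] 12.204128691549624 [np.float64(0.138), np.float64(0.057), np.float64(0.137), np.float64(0.057)]
t: 11.5
tool_pos: [0.4941, -0.0397, 0.0697]
orientation: [0.703, -0.12, 0.692, 0.115]
contact_force: [-0.4, -0.0, 0.3]
gripper_width: 0.997
at [ 0.4941 -0.0397  0.0697] shift [34.6  3.6 -4.8] turn [0.4 0.8 0.6] shift after turn [34.7  3.2 -4.3]
```

```bash

python3 -m pendant '{"translation":[[20,1,-6],[12,0,-3],[5,0,0]],"rotation":[[0.4,0.8,0.5],[0,0,0],[0,0,0]]}'
python3 -m pendant '{"translation":[[0,0,0],[0,0,0],[0,0,0],[0,0,0],[0,0,0]],"rotation":[[0,0,0],[0,0,0],[0,0,0],[0,0,0],[0,0,0]]}' 1
python3 -c "
from h import *
to(.489,-.039,.035,19);ft()"
python3 -m pendant '{"translation":[[-20,0,0],[-30,0,0],[-40,0,0],[-30,0,0],[0,0,0]],"rotation":[[0,0,0],[0,0,0],[0,0,0],[0,0,0],[0,0,0]]}'
python3 -m pendant '{"translation":[[0,0,0],[0,0,0],[0,0,0],[0,0,0],[0,0,0]],"rotation":[[0,7,0],[0,7,0],[0,7,0],[0,0,0],[0,0,0]]}'
python3 -m pendant '{"translation":[[0,0,0],[0,0,0],[0,0,0],[0,0,0],[0,0,0]],"rotation":[[0,-7,0],[0,-7,0],[0,-7,0],[0,0,0],[0,0,0]]}'
python3 -c "
from h import *
avg('level+')"
python3 -m pendant '{"translation":[[0,0,0],[0,0,0],[0,0,0],[0,0,0],[0,0,0]],"rotation":[[0,-7,0],[0,-7,0],[0,-7,0],[0,0,0],[0,0,0]]}'
python3 -m pendant '{"translation":[[0,0,0],[0,0,0],[0,0,0],[0,0,0],[0,0,0]],"rotation":[[0,7,0],[0,7,0],[0,7,0],[0,0,0],[0,0,0]]}'
python3 -c "
from h import *
avg('level-'); to(.489,-.039,.035,19)"
```

```text
t: 11.8
tool_pos: [0.4856, -0.0406, 0.0304]
orientation: [0.697, -0.115, 0.698, 0.115]
contact_force: [0.1, 0.1, -0.7]
gripper_width: 1.003
t: 12.3
tool_pos: [0.4876, -0.0406, 0.033]
orientation: [0.699, -0.116, 0.696, 0.115]
contact_force: [-0.5, 0.6, -4.0]
gripper_width: 0.631
at [ 0.4876 -0.0406  0.033 ] shift [-2.   1.1  1.8] turn [-0.2  0.2  0.1] shift after turn [-2.   1.1  1.8]
 t 12.3 F [-0.5   0.56 -4.04] Ttool [0.007 0.011 0.022] Tw [ 0.017  0.017 -0.007] w 0.631 zax [0.947 0.322 0.003]
t: 12.8
tool_pos: [0.4851, -0.0399, 0.1556]
orientation: [0.697, -0.115, 0.698, 0.116]
contact_force: [0.9, 0.6, -3.8]
gripper_width: 0.64
t: 13.3
tool_pos: [0.4821, -0.0394, 0.1501]
orientation: [0.553, -0.134, 0.817, 0.092]
contact_force: [-0.6, -0.3, -4.0]
gripper_width: 0.637
t: 13.8
tool_pos: [0.4775, -0.0389, 0.1454]
orientation: [0.697, -0.113, 0.698, 0.116]
contact_force: [0.7, -0.2, -3.8]
gripper_width: 0.633
level+ Ty 0.0923 +- 0.0073 F [-0.07 -0.05 -3.91] zz -0.0009 t 14.3
t: 14.8
tool_pos: [0.4792, -0.0381, 0.1443]
orientation: [0.815, -0.09, 0.556, 0.136]
contact_force: [1.1, 0.7, -3.2]
gripper_width: 0.641
t: 15.3
tool_pos: [0.4826, -0.0396, 0.1459]
orientation: [0.694, -0.117, 0.702, 0.111]
contact_force: [0.2, 0.9, -3.9]
gripper_width: 0.64
level- Ty -0.0734 +- 0.0083 F [-0.05 -0.02 -3.86] zz -0.0133 t 15.8
at [ 0.4813 -0.0404  0.1462] shift [111.1  -0.5   9.3] turn [-0.6 -0.8  0.3] shift after turn [111.2  -1.2   7.8]
```

Case B rattles: +0.092 against −0.073 Nm at level, which matches the expected 0.166 difference. I'm presenting it to the scanner, lifting and turning it first and cross-checking the scanner's position.

```bash
python3 -m pendant '{"translation":[[-25,0,0],[-25,0,0],[0,0,0],[0,0,0],[0,0,0]],"rotation":[[0,0,0],[6,0,0],[6,0,0],[6,0,0],[0,0,0]]}'
python3 - <<'E'
from h import *
t,s=load('t0.png'),load('s0.png')
print('nose',tri(ray(t,288.3,94.7),ray(s,304.3,261.3)))
to(.628,-.019,.196,1);ft()
shot('wrist','w3.png')
E
```

```text
t: 16.3
tool_pos: [0.481, -0.0405, 0.1982]
orientation: [0.703, -0.001, 0.711, -0.005]
contact_force: [0.4, -0.2, -3.3]
gripper_width: 0.634
nose (array([ 0.80829893, -0.01804823,  0.19725295]), np.float64(0.0056398016884220544))
at [ 0.481  -0.0405  0.1982] shift [  0.4  22.3 146.9] turn [-1.3 -0.6  0.5] shift after turn [  2.2  18.9 147.3]
 t 16.3 F [ 0.41 -0.17 -3.31] Ttool [ 0.023 -0.011  0.028] Tw [ 0.028 -0.012 -0.023] w 0.634 zax [ 1.    -0.006 -0.011]
```

View pics/w3.png

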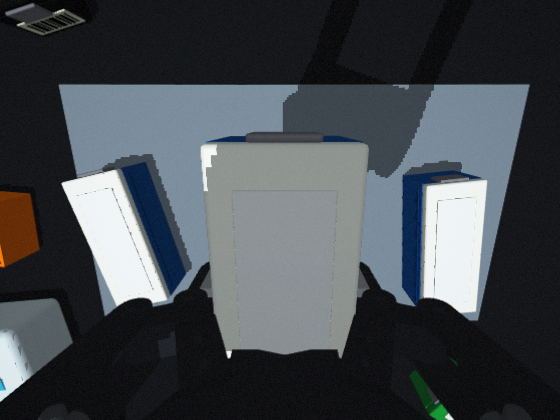

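The held case is level, with its lid spanning (203–367, 143–355), and both other cases stand upright on the mat. The scanner nose triangulates to (0.808, −0.018, 0.197), which agrees with the window estimate.

```bash
python3 -m pendant '{"translation":[[0,5.5,37],[0,5.5,37],[0,5.5,37],[0,3,25],[0,0,5]],"rotation":[[-0.6,-0.6,0.4],[-0.6,0,0],[0,0,0],[0,0,0],[0,0,0]]}'
python3 - <<'E'
from h import *
to(.628,-.019,.196,1);ft()
a,c=shot('scene','s1.png');b,c2=shot('top','t1.png')
g=a[200:350,180:380];k=b[75:285,200:400]
cv2.imwrite('pics/f1.png',np.hstack([cv2.resize(g,(460,345),interpolation=2),cv2.resize(k,(329,345),interpolation=2)])[:,:,::-1])
E
```

```text
t: 16.85
tool_pos: [0.6234, -0.0181, 0.1941]
orientation: [0.705, -0.012, 0.709, 0.011]
contact_force: [-0.2, -0.6, -3.1]
gripper_width: 0.634
at [ 0.6234 -0.0181  0.1941] shift [-1.9 -1.1  4.6] turn [ 0.9 -0.3  0. ] shift after turn [-1.9 -1.   4.6]
 t 16.85 F [-0.15 -0.56 -3.06] Ttool [-0.03  -0.511  0.216] Tw [ 0.233 -0.504  0.029] w 0.634 zax [ 0.999  0.033 -0.005]
```

View pics/f1.png

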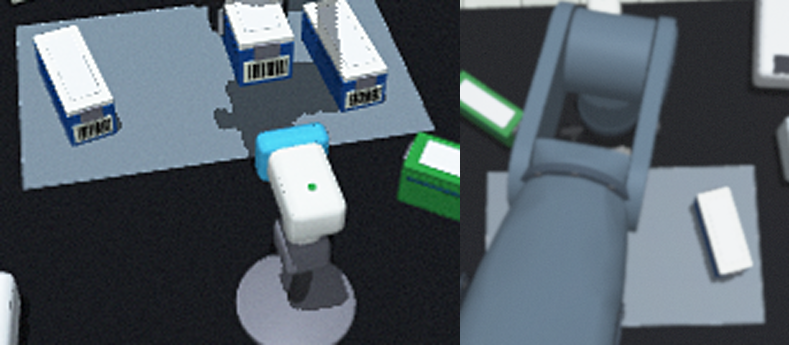

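The held case sits in front of the nose with its label at crop (267,69), which is scene (296,230). Both quiet cases are upright on the mat.

```bash
python3 - <<'E'
from h import *
s=load('s1.png');p,r=pose()
L=p+r.apply([.011,0,.0725]);print('label pred',L.round(4),'px',np.round(proj(s,L),1))
for z in(L[2],):print('label seen at z',onz(s,296.1,230,z).round(4))
a=onz(s,180+258/2.3,200+135/2.3,.21);b=onz(s,180+325/2.3,200+127/2.3,.21);print('nose top edge',a,b,np.degrees(np.arctan2(b[0]-a[0],a[1]-b[1])))
avg('',6)
W=np.array([.7905,-.017,.185]);print('label-window',(L-W).round(4))
E
```

```text
label pred [ 0.6938 -0.0161  0.1822] px [294.4 229.1]
label seen at z [ 0.6975 -0.0129  0.1822]
nose top edge [ 0.80742001 -0.04666151  0.21      ] [0.80978973 0.01428575 0.21      ] 177.77337575330722
 Ty -0.1522 +- 0.3319 F [-0.62  0.4  -4.1 ] zz -0.0071 t 17.25
label-window [-0.0967  0.0009 -0.0028]
```

```bash
python3 -m pendant '{"translation":[[0,-1,5],[0,0,0],[0,0,0],[0,0,0],[0,0,0]],"rotation":[[1,0,0],[0,0,0],[0,0,0],[0,0,0],[0,0,0]]}'
python3 - <<'E'
from h import *
avg('',6);avg('',6);print(np.abs(manip.get_state()['joint_velocities']).max())
p,r=pose();L=p+r.apply([.011,0,.0725]);print(p,r.as_matrix().round(3).tolist(),(L-[.7905,-.017,.185]).round(4),manip.get_state()['gripper_width'])
E
```

```text
t: 17.75
tool_pos: [0.6254, -0.02, 0.1959]
orientation: [0.705, -0.004, 0.709, 0.003]
contact_force: [-1.6, 0.1, -5.2]
gripper_width: 0.641
 Ty -0.2992 +- 0.1139 F [ 0.95  0.58 -4.11] zz -0.0052 t 18.05
 Ty 0.5208 +- 0.1097 F [-0.36 -0.08 -3.71] zz -0.0052 t 18.35
0.0015471356946114277
[ 0.62547676 -0.01995802  0.19591585] [[-0.005, -0.01, 1.0], [-0.001, 1.0, 0.01], [-1.0, -0.001, -0.005]] [-0.0926 -0.0023 -0.0005] 0.6372033063919111
```

```bash
python3 - <<'E'
from h import *
for i in range(8):
    manip.camera('top');s=manip.get_state();print(np.array(s['torque']).round(2),np.array(s['contact_force']).round(1),np.array(s['tool_pos']).round(4),np.array(s['joint_velocities']).round(3))
E
```

```text
[-0.06  0.07 -0.  ] [-0.3 -0.7 -4.4] [ 0.6255 -0.0199  0.1959] [0.002 0.    0.    0.    0.    0.   ]
[0.03 0.03 0.01] [-0.2  0.1 -4.1] [ 0.6255 -0.02    0.1959] [ 0.    -0.001  0.001  0.001  0.001  0.   ]
[-0.02  0.01 -0.03] [ 0.3 -0.9 -3.1] [ 0.6255 -0.02    0.1959] [-0.003 -0.001  0.     0.001 -0.001  0.002]
[-0.01  0.01 -0.02] [ 0.2  0.1 -4.3] [ 0.6255 -0.02    0.1959] [-0.    -0.002  0.001  0.    -0.001 -0.002]
[-0.06  0.    0.07] [-0.3 -0.2 -4.4] [ 0.6255 -0.02    0.1959] [-0.001 -0.001 -0.003 -0.     0.     0.003]
[-0.02  0.02  0.04] [-0.   0.3 -4.5] [ 0.6255 -0.02    0.1959] [0.    0.    0.001 0.    0.001 0.003]
[ 0.   -0.01  0.02] [ 0.1  0.  -3.5] [ 0.6255 -0.02    0.196 ] [-0.001 -0.     0.001  0.    -0.002 -0.001]
[-0.06  0.07 -0.04] [-0.7  0.6 -4.5] [ 0.6255 -0.0199  0.1959] [ 0.     0.     0.001  0.001 -0.004 -0.   ]
```

The readings have settled and the arm is still, so I'm handing in.

```bash
python3 -c "
from h import *
print(manip.finish_job());ft()"
```

```text
the job is handed in; nothing more can be done
None
the job is handed in; nothing more can be done
```

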